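# Set and lock the length stop of a bread slicer

## Task

Set the bread slicer's length stop: with its cam lever still open, draw the stop bar out of its guide tube until the middle one of its three grooves is level with the tube's mouth. Hold the bar there so that it does not creep while you squeeze the cam lever fully shut, and finish still holding the bar, without letting go. Leave the bread and the other things lying about where they are.

Things in the scene. Friction and masses are not known exactly. Their poses are not given: they have to be found in the camera images.
- slicer: The bread slicer, bolted down: white board 190 mm (x) by 520 mm (y), top 26 mm above the bench. Origin: underside centre of the board. Its x points to the back fence, its y from the knife (at y = -100 mm, blade down, 141 mm high, handle out to -x) to the guide tube, z up. The stop bar runs along its y in the middle of the board (x = 0) and comes out of the tube to -y, towards the knife.
- tube_mouth (a point): Mouth of the guide tube: point on the bar's top centre line in the plane of the mouth, slicer (0, 100, 86) mm, axes as the slicer's. The aluminium clamp head around it reaches from here 36 mm back (+y), from 29 mm on the lever (-x) side to 18 mm on the far (+x) side of the bar's centre line, and up to 99 mm above the bench.
- stop_bar (a joint): Slide of the stop bar out of the tube, m: 0 = pushed in, 22 mm of bar showing between mouth and stop plate; grows as it is drawn out (stops at 0.075). The middle groove is level with the mouth at 0.033. It stays where it is put (2 N of friction) while the lever is open; the closing cam drags it back in by about 5 mm, with up to 15 N, unless held, and then locks it.
- middle_mark (a point): The middle one of three black-filled grooves, 3 mm wide, round the steel stop bar, at the bar's top centre line; axes as the slicer's. The grooves lie 40, 55 and 70 mm behind the stop plate's back face, hidden in the tube until drawn out. The bar is a flat tube on edge, 14 mm wide (x), 36 mm high, from 50 to 86 mm above the bench.
- plate_back (a point): Back face (the one towards the tube) of the stop plate welded across the bar's end, at the bar's top centre line, 86 mm above the bench; axes as the slicer's. The plate is 6 mm thick and 110 mm wide (x, 55 mm to each side); its wings reach from 28 to only 66 mm above the bench, so the lever passes over them. Fingers reaching down on both sides of the bar, between plate and tube, can draw the bar out by the wings.
- cam_lever (a joint): Angle of the cam lever, rad: 0 = fully shut, lying along the bar; grows as its tip swings away from the bar (stop at 0.70). The cam starts to bite at about 0.39; 3 to 5 N at the tip shuts it, and it stays shut by itself.
- lever_tip (a point): Tip of the black cam lever. The lever is a bar 7 mm thick (10 mm at the round tip), 16 mm high (70 to 86 mm above the bench) and 90 mm long, that turns about an upright pin at slicer (-20, 110) mm and points out of the tube, to -y. Shut, its outer face lies 23 mm (tip 25 mm) to the -x side of the bar's centre line, so that bar and lever together are 30 to 32 mm wide there, with a 9 mm gap between; it is squeezed shut towards the bar, along +x.
- baguette: Half a baguette, 220 mm long, 60 mm thick, on the slicer's feed side; origin at its underside centre.
- bread_heel: Cut end of a baguette, 52 mm long, 54 mm thick, lying on the board between knife and stop plate; origin at its underside centre.
- ring_cutter: Steel ring cutter, 50 mm across, 30 mm high, on the board behind the guide tube; origin at its underside centre.
- dough_scraper: Steel bench scraper 105 x 150 mm with a wooden grip, lying flat at the left; origin at its underside centre.
- pastry_brush: Pastry brush 220 mm long, lying at the right; origin at its underside centre.
- bowl: Steel bowl 150 mm across, 65 mm high, at the left; origin at its underside centre.
- seed_jar: Glass jar with metal cap, 72 mm across, 110 mm high, at the left; origin at its underside centre.
- rolling_pin: Wooden rolling pin 400 mm long, 50 mm thick, lying at the back; origin at its underside centre.

How it is judged:
By the outcome, as a careful person would: the job done as asked, in the order asked, and still so for the second after the job is handed in, while the arm keeps its last pose, push and grip.
It also fails if it takes over 29 s, if anything falls off the work surface, if the arm or the gripper's body presses on something with over 40 N, if the wrist force passes 120 N, or if a joint passes its speed limit or range.

## Robot

A 6-joint arm with a two-finger parallel gripper is mounted at the origin on the work surface. World frame = base frame: x ahead of the robot, y to its left, z up, the work surface at z = 0. Lengths are in mm, angles in rad, forces in N, time in s.
With the tool pointing down it reaches from about 250 to 725 mm from the base axis. Payload 9.7 kg.
Tool frame: the origin (TCP) lies midway between the tips of the shut fingers; the grasp point (between the pads) lies 19 mm behind it; z points along the fingers, y is the direction in which the jaws open and shut (so a half turn about z gives the same grasp; the last joint's range is limited). The gripper opens to 85 mm and grips with 20 to 120 N. Pads are 22 mm wide; open, the fingers measure 114 mm over their backs; the gripper's body (76 mm by 85 mm) begins 54 mm behind the grasp point. The pads swing forward as they close: fully open they stand 13 mm farther back than shut.
Start: joints at [1.174, 0.087, 0.176, 1.66, 0, 1.571], TCP at [212.555, 507.265, 231.284] pointing down, gripper open.
Joint ranges: [-3.13, 3.13], [-0.85, 1.81], [-1.15, 1.24], [-2.2, 2.28], [-1.44, 1.52], [-3.14, 3.14]. Speed limits (rad/s): [2.22, 2.22, 2.57, 3.14, 3.14, 3.14].

## Interface

Orientations are given as a unit quaternion [x, y, z, w].
In Python, from plant import manip gives the robot as it stands. The module is installed in compiled form; this text tells all that it offers.
- The arm moves only by the shell command python3 -m pendant 'ROWS' [FORCE]. ROWS is JSON, one flat list of numbers, 5 for each row, row after row: the opening, from -1 (shut) to 1 (fully open), so that 0 is half open, then the shift along the tool's x, y, z normalised to -1 to 1, where 1 is 0.3 m, then the turn about the tool's z normalised to -1 to 1, where 1 is 180 degrees. In form: [claw, tx, ty, tz, spin, claw, tx, ty, tz, spin, ...]. A call has 1 to 5 rows; each row is the pose to reach, as a shift and turn from the pose commanded when the call began, along the tool's axes at that moment, turning the shorter way round; what a row does not reach only later rows make up. A row lasts 1/12 s, in which the tool goes at most 41.7 mm and 7.16 degrees, less where a joint would pass 70% of its speed; a pose out of reach is approached as far as the arm can. A call with a number of a shift or a turn outside -1 to 1 is refused whole. A call with a gripper value outside its range is refused whole. The fingers move at their own pace and stop on an object; FORCE is the grip in N (left out, the last holds). Time passes only in rows, so rows that repeat a pose let the fingers close. It gives the time, the measured TCP pose, the force and the opening at its end, in the units of the state.
- manip.sense(): the state, without advancing time (a new reading comes with each control period).
- manip.snapshot(name): name is "side" or "top" or "wrist"; returns a dict with "frame" (420x560x3 uint8, red, green, blue), "K" (3x3 intrinsics, pixels), "pose" (4x4, takes a point from camera to world coordinates); the wrist camera has in their place "mount" (4x4, takes a point from camera to tool coordinates, whose origin is the TCP and whose axes are the flange's). Camera axes: x right, y down, z forward; pixel columns grow to the right and rows downward; lengths in mm; the calibration is good to about 2 mm. The wrist camera is an equidistant fisheye: a pixel r from the principal point sees the ray r / f radians off the axis. A picture is of the moment at which its call begins: read the wrist's pose just before it. There is no depth.
- manip.hand_in(): hands the job in, once; it reports no verdict.
The state is a dict: "t": time; "q": joint angles; "qd": joint speeds; "joint_torque": joint torques, N m; "position": TCP position; "orientation": TCP orientation; "force": force on the tool from outside, world axes, zero at the start; "torque": the same for the moment, N m; "width": finger opening in mm.
Only numpy, scipy, OpenCV 4.12 (cv2) and the standard library are available. Lean on these libraries where they do the work, as an engineer would, in place of code of your own. Each camera call takes 0.05 s, during which the arm holds its last target.

## Working session

There is one attempt and no reset: what is moved stays moved. The work goes in short steps, Python scripts to look and compute and a shell command to move; the robot and the scene stay as the last step left them, time stands still between calls to the robot, and variables do not carry over. Pictures are saved under pics/ and viewed, and the job is handed in when it is done.

```bash
mkdir -p pics; ls
python3 - <<'E'
from plant import manip
import cv2
s=manip.sense(); print(s)
for n in ["top","side","wrist"]:
    r=manip.snapshot(n); cv2.imwrite(f"pics/{n}0.png",r["frame"][:,:,::-1]); print(n,r["K"],r.get("pose",r.get("mount")))
E
```

```text
pics
{'t': 0.0, 'q': array([ 1.17398847e+00,  8.74729290e-02,  1.75107947e-01,  1.65979288e+00,
       -3.24954896e-05,  1.57080583e+00]), 'qd': array([ 0.00168213,  0.00137468, -0.00054181,  0.00057278,  0.00099406,
        0.00035722]), 'joint_torque': array([ 5.10048358e-04, -5.20389891e+01,  4.64798570e+01,  1.63276959e-02,
        4.00787167e-05,  6.63913127e-06]), 'position': array([212.47984971, 507.04485358, 230.56256376]), 'orientation': array([ 1.97109424e-01,  9.80381258e-01, -6.70616145e-04, -1.18250491e-04]), 'force': array([ 0.39072769, -0.80130925, -0.35728305]), 'torque': array([ 0.01244099,  0.03548424, -0.01671387]), 'width': 85.17311239511001}
top [[519.31010574   0.         279.41022831]
 [  0.         519.31010574 211.24207863]
 [  0.           0.           1.        ]] [[-8.59515976e-03 -9.95590587e-01  9.34104138e-02  4.61959411e+02]
 [-9.99939413e-01  7.91494286e-03 -7.65007214e-03 -5.67141926e-01]
 [ 6.87700172e-03 -9.34705080e-02 -9.95598298e-01  1.49376182e+03]
 [ 0.00000000e+00  0.00000000e+00  0.00000000e+00  1.00000000e+00]]
side [[509.86833766   0.         285.61064357]
 [  0.         509.86833766 206.84063084]
 [  0.           0.           1.        ]] [[-9.00750657e-01 -2.92129411e-01  3.21416648e-01  5.48084721e+01]
 [-4.33752878e-01  5.66667536e-01 -7.00532900e-01  1.16672027e+03]
 [ 2.25098839e-02 -7.70420866e-01 -6.37138128e-01  1.16841671e+03]
 [ 0.00000000e+00  0.00000000e+00  0.00000000e+00  1.00000000e+00]]
wrist [[325.1922621    0.         282.34151577]
 [  0.         325.1922621  206.45067632]
 [  0.           0.           1.        ]] [[ 1.19253703e-04 -9.46313381e-01 -3.23250632e-01  8.24455857e+01]
 [ 9.99999893e-01 -3.16185135e-05  4.61483128e-04  7.01318249e-01]
 [-4.46928364e-04 -3.23250652e-01  9.46313276e-01 -1.42592002e+02]
 [ 0.00000000e+00  0.00000000e+00  0.00000000e+00  1.00000000e+00]]
```

View pics/top0.png

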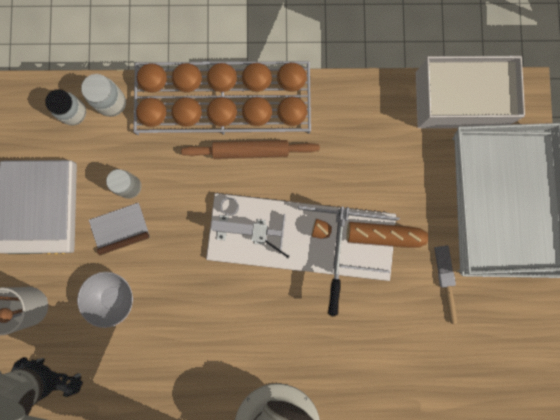

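View pics/side0.png

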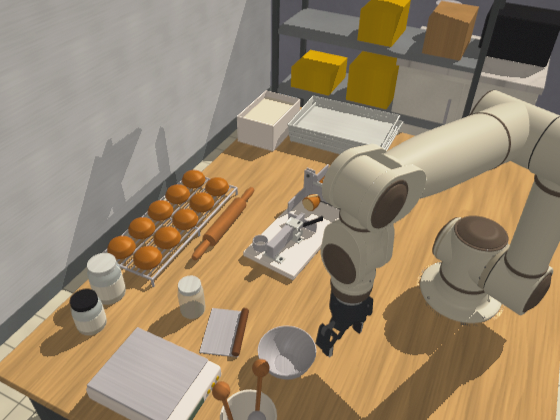

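View pics/wrist0.png

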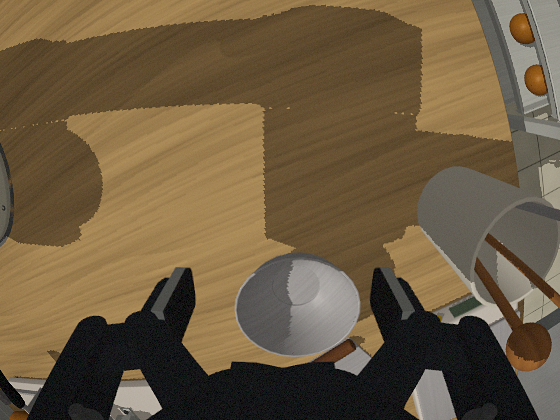

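The top view shows the board with corners near (213,194), (209,263), (391,278), (396,213), the clamp head at (260,232) and the lever running to (288,256). I'll enlarge this area and measure it.

```bash
cat > h.py <<'E'
import numpy as np, cv2
from scipy.spatial.transform import Rotation as R
def ray(r,uv):
    K=r["K"];T=r["pose"]
    d=np.array([(uv[0]-K[0,2])/K[0,0],(uv[1]-K[1,2])/K[1,1],1.]); return T[:3,3],T[:3,:3]@d
def plane(r,uv,z):
    o,d=ray(r,uv); return o+d*(z-o[2])/d[2]
def proj(r,p):
    T=r["pose"];c=T[:3,:3].T@(np.asarray(p,float)-T[:3,3]); return (r["K"]@(c/c[2]))[:2]
def wray(r,s,uv):
    K=r["K"]; v=np.array([uv[0]-K[0,2],uv[1]-K[1,2]]); rr=np.hypot(*v)/1.; th=rr/K[0,0]
    d=np.r_[np.sin(th)*v/max(rr,1e-9),np.cos(th)]
    Rt=R.from_quat(s["orientation"]).as_matrix(); M=r["mount"]
    return Rt@M[:3,3]+s["position"], Rt@M[:3,:3]@d
def wplane(r,s,uv,z):
    o,d=wray(r,s,uv); return o+d*(z-o[2])/d[2]
def wproj(r,s,p):
    Rt=R.from_quat(s["orientation"]).as_matrix(); M=r["mount"]
    t=Rt.T@(np.asarray(p,float)-s["position"]); c=M[:3,:3].T@(t-M[:3,3])
    th=np.arctan2(np.hypot(c[0],c[1]),c[2]); return r["K"][:2,2]+r["K"][0,0]*th*c[:2]/np.hypot(c[0],c[1])
E
python3 - <<'E'
import cv2
a=cv2.imread("pics/top0.png")[180:300,200:410]
cv2.imwrite("pics/top0z.png",cv2.resize(a,None,fx=3.8,fy=3.8,interpolation=cv2.INTER_CUBIC))
from plant import manip
from h import *
r=manip.snapshot("top")
# white board mask
hsv=cv2.cvtColor(r["frame"],cv2.COLOR_RGB2HSV)
m=((hsv[...,1]<40)&(hsv[...,2]>150)).astype('uint8'); m[:185]=0;m[290:]=0;m[:,:200]=0;m[:,405:]=0
m=cv2.morphologyEx(m,cv2.MORPH_OPEN,np.ones((3,3)))
c=max(cv2.findContours(m,0,2)[0],key=cv2.contourArea)
pts=np.vstack([x for x in cv2.findContours(m,0,2)[0] if cv2.contourArea(x)>100])
w=np.array([plane(r,p[0],26)[:2] for p in pts],dtype=np.float32)
rc=cv2.minAreaRect(w);print(rc,cv2.boxPoints(rc))
b=cv2.boxPoints(cv2.minAreaRect(pts));print(b)
E
```

```text
((528.0463256835938, -73.46182250976562), (517.3067626953125, 188.724365234375), 82.95747375488281) [[ 402.6836  -318.59442]
 [ 589.98413 -341.73315]
 [ 653.40906  171.67078]
 [ 466.10852  194.80951]]
[[206.48465 259.13284]
 [214.13138 192.8613 ]
 [396.58688 213.91385]
 [388.94016 280.1854 ]]
```

View pics/top0z.png

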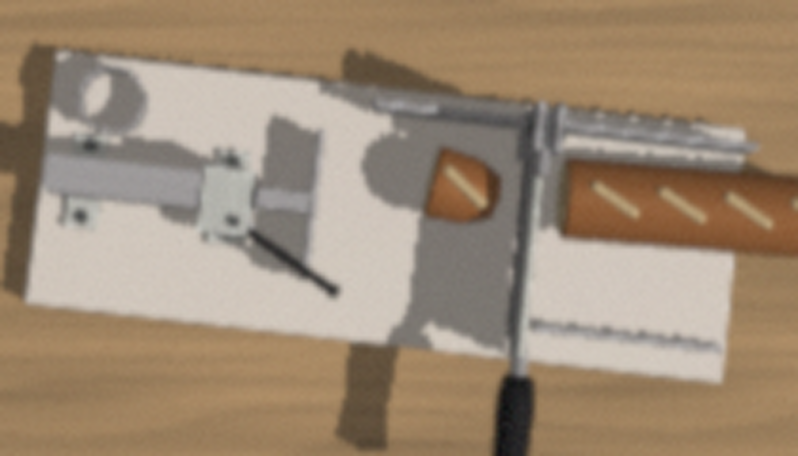

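The board rectangle measures 517 x 189 mm, against 520 x 190 given. In the enlarged view, the clamp head is at zoom (227,203), the plate at (315,195), the lever tip at (335,291) and the bread heel at (460,190). Next I'll set up the slicer frame.

```bash
cat >> h.py <<'E'
C=np.array([528.05,-73.46]); YA=np.array([63.42,513.40]);YA/=np.hypot(*YA); XA=np.array([YA[1],-YA[0]])
def s2w(p): return np.r_[C+XA*p[0]+YA*p[1],p[2]]
def w2s(p): d=np.asarray(p[:2])-C; return np.r_[d@XA,d@YA,p[2]]
E
python3 - <<'E'
from plant import manip
from h import *
r=manip.snapshot("top"); s=manip.sense()
z=lambda a,b:(200+(a+.5)/3.8-.5,180+(b+.5)/3.8-.5)
print("tip",w2s(plane(r,z(335,291),86)),"plate",w2s(plane(r,z(316,200),86)),"heel",w2s(plane(r,z(430,190),60)))
print("mouth w",s2w((0,100,86)),proj(r,s2w((0,100,86))), "yaw",np.degrees(np.arctan2(YA[1],YA[0])))
M=R.from_quat(s["orientation"]).as_matrix()
t=s2w((-20,40,225)); print(t, M.T@(t-s["position"]), s['t'])
E
```

```text
tip [-60.7262659   33.29720874  86.        ] plate [ 2.03439279 54.05868579 86.        ] heel [ 20.17519325 -27.71820624  60.        ]
mouth w [540.30975635  25.78564663  86.        ] [265.87865021 231.07097242] yaw 82.95796082627061
[513.10477321 -31.30979008 225.        ] [-485.33972847 -380.44895364    6.19459964] 0.25
```

```bash
python3 -m pendant '[1,-1,-0.784,0.013,0.413, 1,-1,-0.784,0.013,0.413, 1,-1,-0.784,0.013,0.413, 1,-1,-0.784,0.013,0.413, 1,-1,-0.784,0.013,0.413]'
python3 - <<'E'
from plant import manip
from h import *
s=manip.sense();M=R.from_quat(s["orientation"]).as_matrix()
t=s2w((-20,40,225)); print(M.T@(t-s["position"])/300, s['t'],np.degrees(np.arctan2(M[1,0],M[0,0])))
E
```

```text
t: 0.67
position: [314.4, 323.6, 229.1]
orientation: [0.491, 0.871, 0.0, 0.0]
force: [1.2, 1.2, -0.1]
width: 85.2
[-1.35519659 -0.04498587  0.01350599] 0.6667 121.13973960298877
```

```bash
python3 -m pendant '[1,-1,-0.033,0.010,0.212, 1,-1,-0.033,0.010,0.212, 1,-1,-0.033,0.010,0.212, 1,-1,-0.033,0.010,0.212, 1,-1,-0.033,0.010,0.212]'
python3 - <<'E'
from plant import manip
from h import *
s=manip.sense();M=R.from_quat(s["orientation"]).as_matrix()
t=s2w((-20,40,225)); print(M.T@(t-s["position"])/300, s['t'],np.degrees(np.arctan2(M[1,0],M[0,0])))
E
```

```text
t: 1.08
position: [417.3, 142.2, 227.3]
orientation: [0.736, 0.678, 0.0, 0.0]
force: [0.8, -0.1, 0.1]
width: 85.5
[-0.55020535  0.36556498  0.00760709] 1.0833 85.29809414948296
```

Run:
```python
from plant import manip
from h import *
s=manip.sense();M=R.from_quat(s["orientation"]).as_matrix()
t=s2w((-20,5,150)); print(M.T@(t-s["position"])/300,(np.degrees(np.arctan2(M[1,0],M[0,0]))-82.958)/180)
```

```text
[-0.6668628   0.36064594  0.25756299] 0.01300052305268314
```

```bash
python3 -m pendant '[1,-0.667,0.361,0.255,0.013, 1,-0.667,0.361,0.255,0.013, 1,-0.667,0.361,0.255,0.013, 1,-0.667,0.361,0.255,0.013, 1,-0.667,0.361,0.255,0.013]'; python3 -m pendant '[1,-0.09,0.05,0.035,0, 1,-0.09,0.05,0.035,0, 1,-0.09,0.05,0.035,0]'
cat > look.py <<'E'
import sys
from plant import manip
from h import *
import pickle
def look(name):
    s=manip.sense(); r=manip.snapshot("wrist"); cv2.imwrite(f"pics/{name}.png",r["frame"][:,:,::-1]); pickle.dump((s,r),open(f"pics/{name}.pkl","wb"))
    M=R.from_quat(s["orientation"]).as_matrix()
    print("t",s['t'],"tcp in slicer",w2s(s["position"]),"yaw err",np.degrees(np.arctan2(M[1,0],M[0,0]))-82.958,"F slicer",np.r_[s["force"][:2]@XA,s["force"][:2]@YA,s["force"][2]],"w",s["width"])
    return s,r
if __name__=="__main__": look(sys.argv[1])
E
python3 look.py w1
```

```text
t: 1.5
position: [497.8, -38.2, 160.2]
orientation: [0.747, 0.665, 0.0, 0.0]
force: [0.3, 1.0, 0.6]
width: 85.5
t: 1.75
position: [508.8, -66.0, 149.1]
orientation: [0.748, 0.664, -0.001, -0.001]
force: [0.0, 0.4, 0.1]
width: 85.4
t 1.75 tcp in slicer [-19.98807879   5.04218901 149.07799686] yaw err 0.1789217852882956 F slicer [-0.04052925  0.35261944  0.10059256] w 85.40070853878578
```

View pics/w1.png

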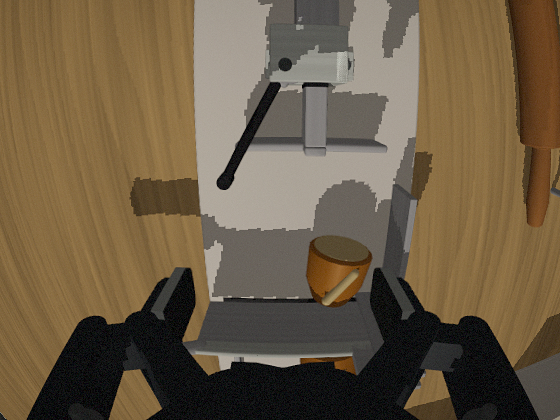

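The wrist view shows the clamp head at (310,55) with the bar leaving it at row ~85. The plate top is at row ~148, the lever runs from (275,88) to the tip at (223,183), and the heel is at (338,265). I'll zoom in and measure the mouth, plate and lever.

Run:
```python
import pickle,cv2
from h import *
s,r=pickle.load(open("pics/w1.pkl","rb"))
f=r["frame"][:,:,::-1]
cv2.imwrite("pics/w1z.png",cv2.resize(f[20:200,200:400],None,fx=4,fy=3.3,interpolation=cv2.INTER_CUBIC))
for n,p in dict(mouth=(0,100,86),mL=(-29,100,99),mR=(18,100,99),pin=(-20,110,86),edgeL=(-95,100,26),edgeR=(95,100,26),pl=(0,57,86)).items():
    print(n,wproj(r,s,s2w(p)))
g=cv2.cvtColor(r["frame"],cv2.COLOR_RGB2GRAY)
for c in (310,313,316,319): print(c,list(g[76:96,c]),list(g[138:160,c]))
for row in (95,110,130): print(row,list(g[row,294:336]))
```

```text
mouth [313.66557713  82.28385624]
mL [265.76721926  80.66022053]
mR [346.15753408  82.37397123]
pin [281.44692527  66.10195917]
edgeL [190.36169949  88.71741067]
edgeR [417.55816661  93.12458229]
pl [312.53522368 149.65733276]
310 [np.uint8(148), np.uint8(150), np.uint8(148), np.uint8(151), np.uint8(154), np.uint8(167), np.uint8(63), np.uint8(16), np.uint8(20), np.uint8(20), np.uint8(39), np.uint8(137), np.uint8(126), np.uint8(127), np.uint8(129), np.uint8(126), np.uint8(129), np.uint8(126), np.uint8(129), np.uint8(130)] [np.uint8(131), np.uint8(130), np.uint8(132), np.uint8(128), np.uint8(127), np.uint8(130), np.uint8(128), np.uint8(135), np.uint8(140), np.uint8(70), np.uint8(99), np.uint8(123), np.uint8(135), np.uint8(130), np.uint8(135), np.uint8(135), np.uint8(144), np.uint8(146), np.uint8(158), np.uint8(164), np.uint8(163), np.uint8(162)]
313 [np.uint8(149), np.uint8(149), np.uint8(145), np.uint8(148), np.uint8(155), np.uint8(171), np.uint8(60), np.uint8(22), np.uint8(20), np.uint8(15), np.uint8(44), np.uint8(130), np.uint8(128), np.uint8(128), np.uint8(124), np.uint8(126), np.u
[... 2816 characters left out ...]
1), np.uint8(97), np.uint8(98), np.uint8(100), np.uint8(101), np.uint8(97)]
130 [np.uint8(101), np.uint8(97), np.uint8(100), np.uint8(103), np.uint8(100), np.uint8(104), np.uint8(102), np.uint8(90), np.uint8(77), np.uint8(77), np.uint8(74), np.uint8(109), np.uint8(129), np.uint8(131), np.uint8(131), np.uint8(131), np.uint8(127), np.uint8(127), np.uint8(128), np.uint8(128), np.uint8(125), np.uint8(126), np.uint8(128), np.uint8(126), np.uint8(129), np.uint8(126), np.uint8(130), np.uint8(128), np.uint8(130), np.uint8(127), np.uint8(128), np.uint8(121), np.uint8(103), np.uint8(94), np.uint8(98), np.uint8(99), np.uint8(99), np.uint8(103), np.uint8(99), np.uint8(103), np.uint8(103), np.uint8(100)]
```

View pics/w1z.png

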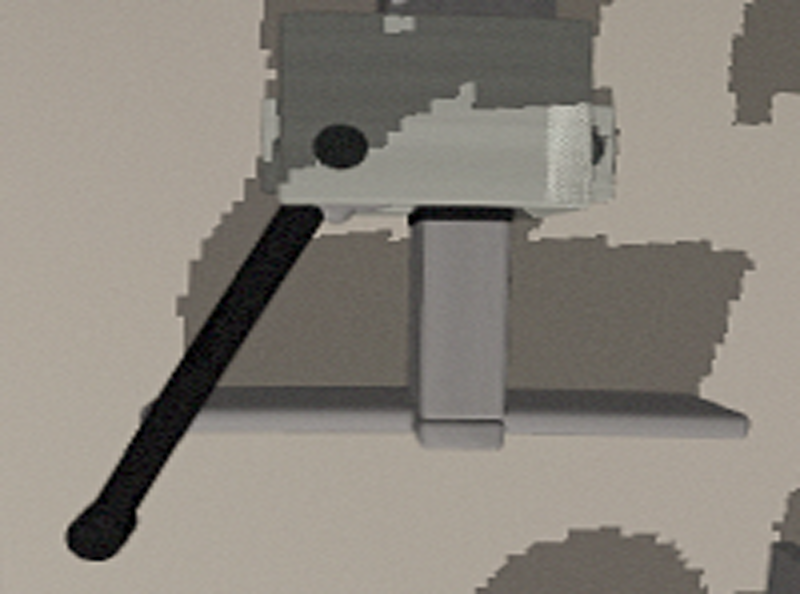

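```bash
echo 'C=C+1.6*XA' >> h.py
python3 - <<'E'
import pickle,cv2
from h import *
s,r=pickle.load(open("pics/w1.pkl","rb"))
t=w2s(wplane(r,s,(225,180.6),86)); print("tip",t,np.arctan2(-20-t[0],110-t[1]),np.hypot(t[0]+20,t[1]-110))
print("plate",w2s(wplane(r,s,(315.5,146.6),86)),"groove front",w2s(wplane(r,s,(315.5,86.4),86)),"lip",w2s(wplane(r,s,(315.5,81.9),99)))
print("wing ends",w2s(wplane(r,s,(387,148),66)),w2s(wplane(r,s,(236,149),66)))
print("cam",w2s(wray(r,s,(280,200))[0]), "tcp",w2s(s["position"]))
E
```

```text
tip [-58.58206193  36.47305976  86.        ] 0.4832382026022144 83.03485077421944
plate [ 0.25621868 59.01150409 86.        ] groove front [-0.42691513 97.41488232 86.        ] lip [-1.73692297 99.54150126 99.        ]
wing ends [54.61546331 56.65287974 66.        ] [-53.47884834  54.36464419  66.        ]
cam [-20.68449653  88.64593897 291.67889043] tcp [-21.58807879   5.04218901 149.07799686]
```

```bash
cat > goto.py <<'E'
import sys
from plant import manip
from h import *
s=manip.sense();M=R.from_quat(s["orientation"]).as_matrix()
t=s2w([float(a) for a in sys.argv[1:4]])
print(np.round(M.T@(t-s["position"])/300,4),"spin",round((np.degrees(np.arctan2(M[1,0],M[0,0]))-82.958)/180,4),"now",w2s(s["position"]),"q",s["q"].round(2),"t",s["t"])
E
python3 goto.py -19 74 149;python3 goto.py -19 74 45
```

```text
[0.2264 0.01   0.003 ] spin 0.0015 now [-21.67115622   6.06352079 149.89694417] q [-0.13 -0.02 -0.09  1.5   0.    1.56] t 1.8
[0.2263 0.0103 0.3497] spin 0.0015 now [-21.67115622   6.06352079 149.89694417] q [-0.13 -0.02 -0.09  1.5   0.    1.56] t 1.8
```

```bash
python3 -m pendant '[1,0.226,0.01,0,0, 1,0.226,0.01,0,0, 1,0.226,0.01,0.1,0, 1,0.226,0.01,0.2,0, 1,0.226,0.01,0.25,0]' 30; python3 -m pendant '[1,0,0,0,0, 1,0,0,0,0]'; python3 look.py w2; python3 goto.py -19 74 45
```

```text
t: 2.22
position: [518.8, 4.4, 73.0]
orientation: [0.746, 0.666, -0.001, -0.001]
force: [-0.7, 0.1, -1.3]
width: 85.5
t: 2.38
position: [519.6, 3.4, 75.8]
orientation: [0.747, 0.665, -0.0, -0.0]
force: [0.6, 0.3, -0.5]
width: 85.8
t 2.3833 tcp in slicer [-19.42851477  75.21884375  75.75106002] yaw err 0.43924609618886734 F slicer [ 0.56776303  0.37622893 -0.51876582] w 85.78981117133301
[-0.0035 -0.0015  0.106 ] spin 0.0023 now [-18.61698257  75.04611416  76.78700479] q [ 0.01  0.01 -0.2   1.36  0.    1.69] t 2.4333
```

View pics/w2.png

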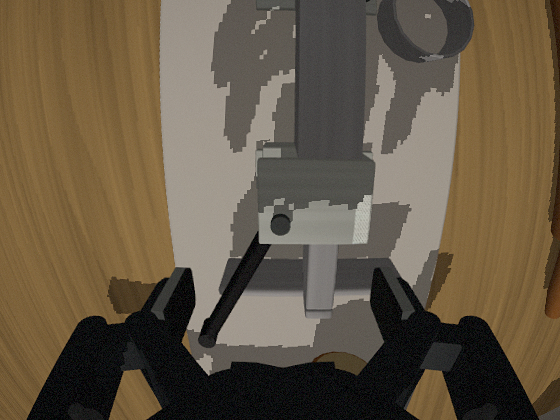

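Both open fingers straddle the bar behind the plate: left pad at (180,300), right pad at (390,290). The lever, with its tip at (207,340), lies inside the left finger. I'll descend.

```bash
python3 -m pendant '[1,-0.002,-0.002,0.055,0, 1,-0.002,-0.002,0.106,0, 1,-0.002,-0.002,0.106,0, 1,-0.002,-0.002,0.106,0]'; python3 look.py w3; python3 goto.py -19 74 45
```

```text
t: 2.77
position: [519.7, 1.9, 44.7]
orientation: [0.747, 0.665, 0.0, 0.0]
force: [-0.3, -0.2, 0.7]
width: 85.7
t 2.7667 tcp in slicer [-19.12042688  73.79064248  44.71626018] yaw err 0.35392817650711095 F slicer [-0.26329342 -0.24253129  0.72440469] w 85.66271308272836
[ 0.0007 -0.001   0.0007] spin 0.002 now [-18.68672617  73.80372261  45.21925042] q [ 0.    0.02 -0.25  1.3   0.    1.69] t 2.8167
```

View pics/w3.png

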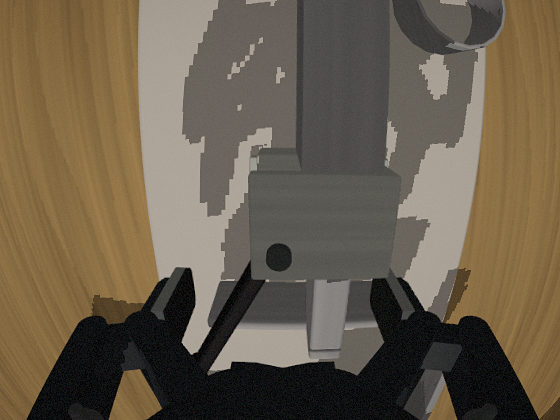

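```bash
python3 -m pendant '[1,-0.013,-0.001,0,0.002, 1,-0.026,-0.001,0,0.002, 1,-0.026,-0.001,0,0.002, 1,-0.026,-0.001,0,0.002]'; python3 look.py w4; python3 goto.py -19 60 45
```

```text
t: 3.15
position: [518.4, -6.4, 44.0]
orientation: [0.749, 0.662, 0.0, 0.0]
force: [-0.2, 0.2, 1.2]
width: 85.4
t 3.15 tcp in slicer [-19.38211619  65.42095595  43.98241438] yaw err -0.04695033535755044 F slicer [-0.26897791  0.14342158  1.23023513] w 85.389299348686
[-0.0183  0.0018 -0.0043] spin -0.0002 now [-19.54547526  65.48916383  43.71763536] q [-0.01  0.02 -0.25  1.29 -0.    1.68] t 3.2
```

View pics/w4.png

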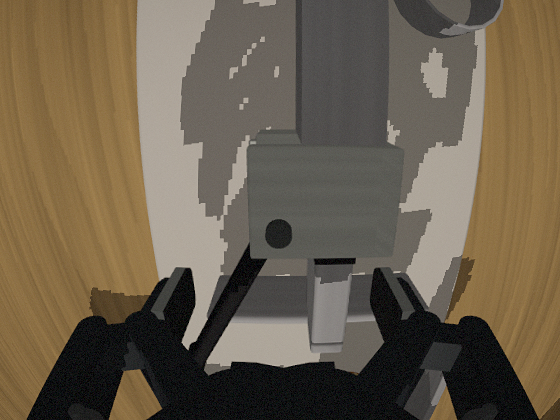

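The bar is being drawn: the first groove is now clear of the head at (334,261), and the plate edge is at row ~344. I'll measure both.

```bash
cat > meas.py <<'E'
import sys,pickle
from h import *
s,r=pickle.load(open(f"pics/{sys.argv[1]}.pkl","rb"))
f=r["frame"]; g=cv2.cvtColor(f,cv2.COLOR_RGB2GRAY).astype(int)
col=int(sys.argv[2]); 
for y in range(60,120,5): pass
def yrow(row,z=86): return w2s(wplane(r,s,(col,row),z))[1]
dark=[i for i in range(150,370) if g[i,col-2:col+3].mean()<50]
runs=np.split(dark,np.where(np.diff(dark)>1)[0]+1)
print("dark runs (row,y)",[(a[0],a[-1],round(yrow(a[0]-.5),1),round(yrow(a[-1]+.5),1)) for a in runs if len(a)])
print("lip(z=99) y of row",sys.argv[3],yrow(float(sys.argv[3]),99))
d=np.abs(np.diff(g[:,col-2:col+3].mean(1)))
print("edges",[(i+1,int(d[i]),round(yrow(i+.5),1)) for i in range(200,362) if d[i]>10])
cv2.imwrite(f"pics/{sys.argv[1]}z.png",cv2.resize(f[220:370,230:430,::-1],None,fx=4,fy=4,interpolation=cv2.INTER_CUBIC))
E
python3 meas.py w4 334 257; python3 meas.py w3 330 278
```

```text
dark runs (row,y) [(np.int64(258), np.int64(264), np.float64(95.8), np.float64(93.0)), (np.int64(368), np.int64(369), np.float64(39.6), np.float64(38.2))]
lip(z=99) y of row 257 102.87349694056938
edges [(258, 56, np.float64(95.8)), (259, 27, np.float64(95.4)), (264, 28, np.float64(93.4)), (265, 41, np.float64(93.0)), (282, 53, np.float64(85.8)), (342, 38, np.float64(55.9)), (343, 31, np.float64(55.3)), (344, 17, np.float64(54.7)), (345, 19, np.float64(54.1)), (346, 14, np.float64(53.5)), (352, 12, np.float64(49.9)), (353, 23, np.float64(49.3)), (361, 16, np.float64(44.2)), (362, 29, np.float64(43.6))]
dark runs (row,y) [(np.int64(362), np.int64(369), np.float64(51.4), np.float64(46.0))]
lip(z=99) y of row 278 103.35771489010628
edges [(282, 16, np.float64(93.9)), (283, 45, np.float64(93.4)), (348, 12, np.float64(60.2)), (349, 81, np.float64(59.6)), (350, 11, np.float64(59.0)), (351, 20, np.float64(58.4)), (352, 22, np.float64(57.8)), (359, 29, np.float64(53.4)), (361, 30, np.float64(52.1)), (362, 59, np.float64(51.4))]
```

View pics/w4z.png

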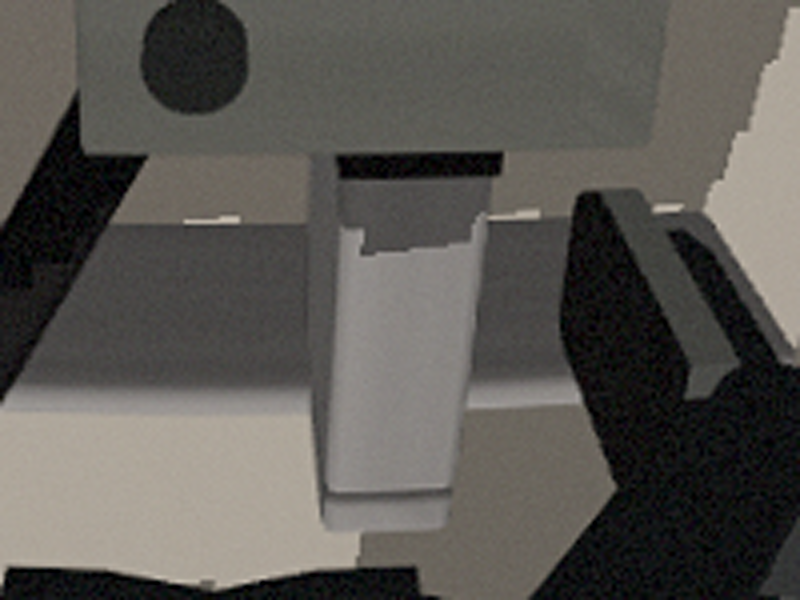

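```bash
python3 -m pendant '[1,-0.009,0.001,-0.003,0, 1,-0.018,0.001,-0.003,0, 1,-0.0265,0.001,-0.003,0, 1,-0.0265,0.001,-0.003,0]'; python3 look.py w5; python3 meas.py w5 334 230;  python3 goto.py -19 56 45
```

```text
t: 3.53
position: [517.3, -14.3, 44.2]
orientation: [0.749, 0.662, -0.0, -0.0]
force: [0.3, 0.3, 0.3]
width: 85.2
t 3.5333 tcp in slicer [-19.5440311   57.37052695  44.17251489] yaw err -0.031052235495351965 F slicer [0.24728748 0.35411986 0.26742457] w 85.24390845357036
dark runs (row,y) [(np.int64(256), np.int64(263), np.float64(88.5), np.float64(85.3)), (np.int64(365), np.int64(369), np.float64(33.4), np.float64(30.0))]
lip(z=99) y of row 230 103.75783521729511
edges [(256, 54, np.float64(88.5)), (257, 22, np.float64(88.1)), (264, 44, np.float64(85.3)), (265, 13, np.float64(84.9)), (282, 59, np.float64(77.7)), (342, 51, np.float64(47.7)), (344, 23, np.float64(46.5)), (345, 18, np.float64(45.9)), (351, 10, np.float64(42.3)), (352, 44, np.float64(41.7)), (361, 14, np.float64(36.0)), (362, 32, np.float64(35.4))]
[-0.0047  0.0013 -0.0025] spin -0.0002 now [-19.38232211  57.40998966  44.26208175] q [-0.03  0.02 -0.26  1.3  -0.    1.67] t 3.5833
```

View pics/w5.png

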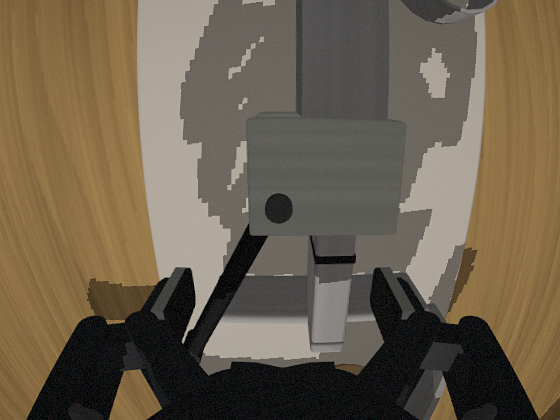

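```bash
python3 -m pendant '[1,0.009,0.001,0,0, 1,0.009,0.001,-0.13,0, 1,0.009,0.001,-0.26,0, 1,-0.1,0.001,-0.35,0, 1,-0.175,0.001,-0.35,0]'; python3 -m pendant '[1,0,0,0,0, 1,0,0,0,0, 1,0,0,0,0, 1,0,0,0,0]';  python3 look.py w6
python3 - <<'E'
import pickle
from h import *
s,r=pickle.load(open("pics/w6.pkl","rb"))
f=r["frame"]; g=cv2.cvtColor(f,cv2.COLOR_RGB2GRAY).astype(int)
cv2.imwrite("pics/w6z.png",cv2.resize(f[20:200,200:400,::-1],None,fx=4,fy=3.3,interpolation=cv2.INTER_CUBIC))
print(wproj(r,s,s2w((0,100,86))))
for c in (310,313,316): print(c,[int(v) for v in g[70:120,c]],[int(v) for v in g[145:180,c]])
E
```

```text
t: 4.0
position: [513.5, -66.7, 155.6]
orientation: [0.749, 0.663, 0.003, 0.003]
force: [-0.0, -0.1, 0.2]
width: 85.8
t: 4.33
position: [511.1, -65.4, 148.6]
orientation: [0.749, 0.662, -0.0, -0.0]
force: [0.3, -0.7, -0.2]
width: 85.3
t 4.3333 tcp in slicer [-19.36736607   5.96299801 148.58302541] yaw err 0.016425676764626473 F slicer [ 0.36782586 -0.61246132 -0.21187474] w 85.2986633578175
[312.18666319  83.57387298]
310 [144, 144, 146, 146, 147, 146, 149, 147, 152, 150, 151, 153, 159, 138, 127, 128, 129, 128, 125, 127, 130, 125, 126, 124, 125, 126, 128, 127, 125, 127, 126, 133, 43, 13, 28, 17, 54, 114, 130, 128, 128, 129, 128, 126, 127, 128, 128, 128, 128, 128] [128, 131, 130, 125, 128, 127, 128, 126, 126, 127, 129, 126, 125, 126, 127, 125, 129, 130, 128, 128, 137, 92, 75, 110, 127, 130, 131, 140, 138, 140, 160, 164, 165, 164, 165]
313 [144, 147, 145, 146, 147, 145, 147, 151, 152, 148, 148, 154, 161, 139, 123, 127, 127, 125, 128, 126, 126, 123, 124, 124, 126, 124, 126, 127, 128, 126, 127, 131, 52, 19, 23, 13, 46, 110, 129, 128, 126, 129, 128, 132, 125, 126, 125, 124, 128, 129] [130, 127, 127, 129, 130, 128, 129, 126, 129, 125, 127, 128, 127, 130, 131, 129, 129, 132, 127, 132, 140, 90, 74, 107, 124, 128, 126, 132, 138, 145, 158, 165, 166, 165, 165]
316 [146, 142, 145, 145, 147, 147, 147, 152, 148, 150, 151, 150, 163, 138, 129, 130, 131, 125, 132, 130, 130, 129, 129, 129, 128, 129, 129, 129, 130, 129, 126, 135, 68, 19, 17, 14, 52, 109, 130, 129, 131, 131, 131, 126, 131, 128, 131, 130, 128, 129] [129, 132, 128, 129, 128, 125, 127, 130, 130, 128, 127, 126, 132, 129, 129, 129, 130, 129, 131, 129, 140, 96, 71, 106, 123, 123, 125, 130, 132, 138, 156, 166, 163, 165, 164]
```

View pics/w6z.png

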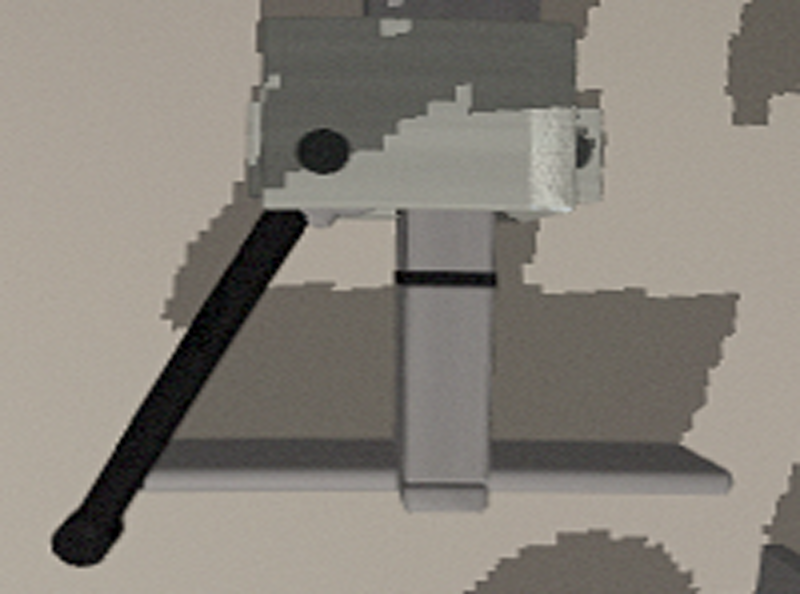

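Run:
```python
import pickle
from h import *
for n,rows in (("w1",(86.4,146.6,81.9)),("w6",(104.1,165.7,83.0))):
    s,r=pickle.load(open(f"pics/{n}.pkl","rb"))
    for a,z in zip(rows,(86,86,99)): print(n,w2s(wplane(r,s,(313,a),z)))
```

```text
w1 [-1.98734028 97.37242357 86.        ]
w1 [-1.34673095 58.98652403 86.        ]
w1 [-3.19713334 99.50047119 99.        ]
w6 [ 0.62896382 87.01632917 86.        ]
w6 [ 1.31744325 47.46181415 86.        ]
w6 [-0.69370472 99.69115232 99.        ]
```

Run:
```python
import pickle
from h import *
s,r=pickle.load(open("pics/w6.pkl","rb"))
g=cv2.cvtColor(r["frame"],cv2.COLOR_RGB2GRAY).astype(float)
g=cv2.GaussianBlur(g,(0,0),1)
P=[]
for c in list(range(245,295,4))+list(range(328,378,4)):
    d=np.diff(g[160:176,c]); i=int(np.argmax(d[:])); 
    print(c,160+i+.5,int(d[i]),end=" ; "); P.append(w2s(wplane(r,s,(c,160+i+.5),66))[:2])
P=np.array(P);print(np.round(P,1).tolist());print(np.polyfit(P[:,0],P[:,1],1))
# bar axis: left & right edges
for row in (95,115,135,155):
    d=np.diff(g[row,295:330]); a=np.argmax(np.abs(d)*(np.arange(34)<14)); b=np.argmax(np.abs(d)*(np.arange(34)>18))
    print(row,295+a+.5,295+b+.5,w2s(wplane(r,s,(295+a+.5,row),86))[:2],w2s(wplane(r,s,(295+b+.5,row),86))[:2])
```

```text
245 162.5 19 ; 249 162.5 18 ; 253 162.5 19 ; 257 162.5 19 ; 261 162.5 19 ; 265 162.5 19 ; 269 162.5 19 ; 273 162.5 19 ; 277 162.5 19 ; 281 162.5 19 ; 285 162.5 19 ; 289 162.5 19 ; 293 162.5 19 ; 328 162.5 18 ; 332 162.5 17 ; 336 162.5 17 ; 340 162.5 18 ; 344 162.5 17 ; 348 162.5 17 ; 352 163.5 18 ; 356 163.5 18 ; 360 163.5 18 ; 364 163.5 17 ; 368 163.5 17 ; 372 163.5 17 ; 376 163.5 17 ; [[-44.8, 45.7], [-42.0, 45.7], [-39.1, 45.6], [-36.3, 45.6], [-33.5, 45.6], [-30.7, 45.6], [-27.8, 45.6], [-25.0, 45.6], [-22.2, 45.6], [-19.4, 45.6], [-16.6, 45.6], [-13.8, 45.6], [-10.9, 45.6], [13.9, 45.8], [16.8, 45.8], [19.6, 45.9], [22.5, 45.9], [25.4, 46.0], [28.4, 46.0], [31.3, 45.3], [34.3, 45.4], [37.2, 45.5], [40.2, 45.5], [43.2, 45.6], [46.3, 45.7], [49.3, 45.8]]
[8.80561823e-04 4.56531328e+01]
95 298.5 321.5 [-8.44873202 92.62298227] [ 5.88488702 92.90606229]
115 301.5 321.5 [-6.49367684 80.00682987] [ 6.07185476 80.22284784]
135 301.5 321.5 [-6.36894596 67.29379461] [ 6.32275121 67.4666597 ]
155 300.5 321.5 [-6.85118829 54.40498388] [ 6.64063375 54.53826074]
```

```bash
python3 goto.py -19 62.5 44.5
```

```text
[0.1881 0.0018 0.347 ] spin 0.0002 now [-19.39237893   6.05413607 148.58295081] q [-0.13 -0.01 -0.08  1.5   0.    1.57] t 4.3833
```

```bash
python3 -m pendant '[1,0.12,0.002,0.05,0.006, 1,0.188,0.002,0.12,0.006, 1,0.188,0.002,0.22,0.006, 1,0.188,0.002,0.3,0.006, 1,0.188,0.002,0.347,0.006]'; python3 -m pendant '[1,0,0,0,0, 1,0,0,0,0, 1,0,0,0,0]'; python3 look.py w7;  python3 goto.py -19 57 44.5
```

```text
t: 4.8
position: [517.3, -8.8, 41.8]
orientation: [0.755, 0.656, -0.001, -0.001]
force: [-0.5, -0.8, 0.7]
width: 85.3
t: 5.05
position: [519.4, -9.8, 46.2]
orientation: [0.755, 0.655, 0.0, 0.0]
force: [-0.5, 0.4, 0.4]
width: 85.3
t 5.05 tcp in slicer [-18.00949066  62.07616975  46.23752811] yaw err -1.067826401124961 F slicer [-0.50381002  0.29748947  0.35169829] w 85.28924969464026
[-0.0168 -0.004   0.0069] spin -0.006 now [-17.71365803  62.00970776  46.58676679] q [-0.02  0.02 -0.25  1.3   0.    1.69] t 5.1
```

View pics/w7.png

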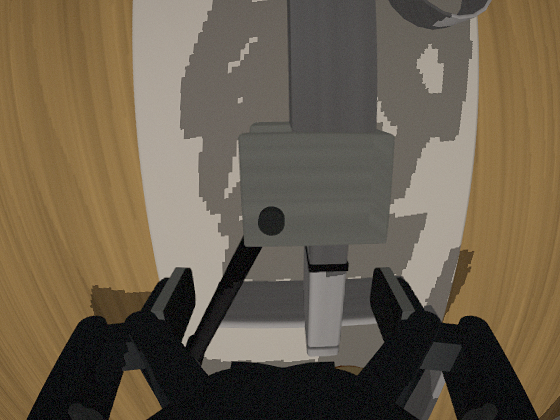

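The fingers are back behind the plate, and the groove at (328,267) shows the bar hasn't moved. Next is the final part of the draw.

```bash
python3 -m pendant '[1,-0.009,-0.004,0.005,0, 1,-0.019,-0.004,0.005,0, 1,-0.019,-0.004,0.005,0, 1,-0.019,-0.004,0.005,0, 1,-0.019,-0.004,0.005,0]'; python3 look.py w8; python3 meas.py w8 330 230;  python3 goto.py -19 55.8 44.5
```

```text
t: 5.52
position: [516.9, -15.8, 43.9]
orientation: [0.756, 0.655, -0.0, 0.0]
force: [-0.6, -0.5, -0.6]
width: 85.3
t 5.5167 tcp in slicer [-19.75153379  55.82671207  43.85752609] yaw err -1.1160397806625895 F slicer [-0.5003343  -0.52947168 -0.63949405] w 85.327650311225
dark runs (row,y) [(np.int64(258), np.int64(265), np.float64(86.0), np.float64(82.8)), (np.int64(362), np.int64(369), np.float64(33.9), np.float64(28.5))]
lip(z=99) y of row 230 102.0806311517495
edges [(258, 45, np.float64(86.0)), (259, 29, np.float64(85.6)), (265, 16, np.float64(83.2)), (266, 43, np.float64(82.8)), (267, 14, np.float64(82.4)), (284, 13, np.float64(75.2)), (285, 53, np.float64(74.7)), (343, 21, np.float64(45.6)), (344, 46, np.float64(45.0)), (345, 11, np.float64(44.4)), (346, 23, np.float64(43.8)), (347, 20, np.float64(43.2)), (354, 33, np.float64(39.0)), (361, 29, np.float64(34.5)), (362, 65, np.float64(33.9))]
[-0.0002  0.0027 -0.0025] spin -0.0062 now [-19.81567134  55.87379514  43.74236623] q [-0.03  0.02 -0.26  1.29 -0.    1.68] t 5.5667
```

The groove centre moved from 86.9 to 84.3 mm and the plate from 47.7 to 45.2, so the bar is at about 33 mm. Now I'll close in stages.

```bash
python3 -m pendant '[0.8,0,0.002,-0.002,0, 0.65,0,0.002,-0.002,0, 0.55,0,0.002,-0.002,0, 0.55,0,0.002,-0.002,0, 0.55,0,0.002,-0.002,0]' 40; python3 look.py w9; python3 meas.py w9 330 230;  python3 goto.py -19 55.8 44.5
```

```text
t: 5.98
position: [517.4, -15.7, 44.2]
orientation: [0.755, 0.655, -0.0, -0.0]
force: [-0.5, -0.2, 0.9]
width: 66.3
t 5.9833 tcp in slicer [-19.23987703  56.04743501  44.23300163] yaw err -1.090484784076665 F slicer [-0.51623541 -0.23460041  0.94521896] w 66.27333833514518
dark runs (row,y) [(np.int64(258), np.int64(265), np.float64(86.0), np.float64(82.8)), (np.int64(362), np.int64(369), np.float64(33.7), np.float64(28.3))]
lip(z=99) y of row 230 102.14206971376731
edges [(258, 45, np.float64(86.0)), (259, 29, np.float64(85.6)), (266, 45, np.float64(82.8)), (267, 26, np.float64(82.4)), (284, 16, np.float64(75.2)), (285, 48, np.float64(74.7)), (343, 35, np.float64(45.5)), (344, 35, np.float64(44.9)), (345, 18, np.float64(44.3)), (346, 21, np.float64(43.7)), (347, 16, np.float64(43.1)), (353, 20, np.float64(39.4)), (354, 22, np.float64(38.8)), (361, 28, np.float64(34.4)), (362, 66, np.float64(33.7))]
[-0.0008  0.0008 -0.0009] spin -0.0061 now [-19.22880794  56.04562447  44.23676466] q [-0.03  0.02 -0.26  1.3  -0.    1.68] t 6.0333
```

View pics/w9.png

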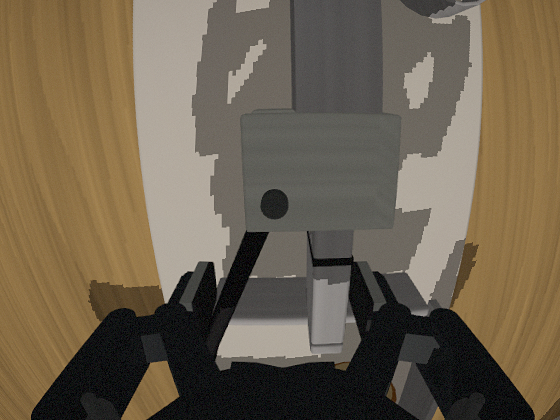

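```bash
python3 -m pendant '[0.45,0,0.003,0,0, 0.35,0,0.006,0,0, 0.25,0,0.009,0,0, 0.17,0,0.0125,0,0, 0.17,0,0.0125,0,0]'; python3 look.py w10; python3 meas.py w10 323 230;  python3 goto.py -15.5 55.8 44.5
```

```text
t: 6.45
position: [521.3, -16.3, 44.3]
orientation: [0.755, 0.655, -0.0, 0.0]
force: [-1.1, 0.5, 0.4]
width: 49.8
t 6.45 tcp in slicer [-15.26702183  55.92954639  44.25305652] yaw err -1.09305760317595 F slicer [-1.16233483  0.32117399  0.41391426] w 49.762007015985496
dark runs (row,y) [(np.int64(258), np.int64(265), np.float64(86.0), np.float64(82.8)), (np.int64(362), np.int64(369), np.float64(33.8), np.float64(28.5))]
lip(z=99) y of row 230 102.0692876271163
edges [(231, 11, np.float64(96.3)), (258, 41, np.float64(86.0)), (259, 27, np.float64(85.6)), (266, 56, np.float64(82.8)), (267, 15, np.float64(82.3)), (278, 18, np.float64(77.7)), (282, 10, np.float64(76.0)), (284, 55, np.float64(75.1)), (343, 14, np.float64(45.5)), (344, 47, np.float64(44.9)), (346, 20, np.float64(43.8)), (347, 19, np.float64(43.2)), (353, 13, np.float64(39.5)), (354, 24, np.float64(38.9)), (361, 13, np.float64(34.5)), (362, 82, np.float64(33.8))]
[-0.0005 -0.0006 -0.0009] spin -0.0061 now [-15.32605609  55.9492156   44.225918  ] q [-0.03  0.03 -0.25  1.3  -0.    1.68] t 6.5
```

View pics/w10.png

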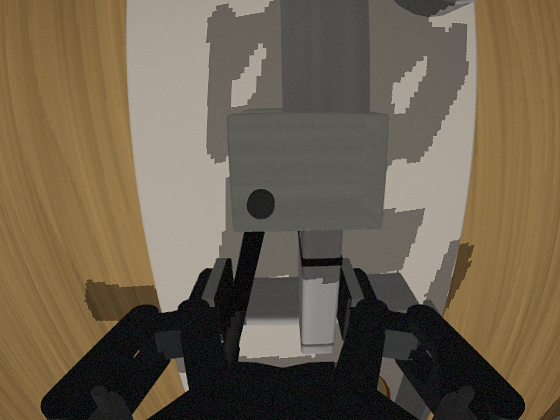

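```bash
python3 -m pendant '[0.1,0,0.004,0,0, 0.04,0,0.008,0,0, -0.02,0,0.012,0,0, -0.06,0,0.0145,0,0, -0.06,0,0.0145,0,0]' 50; python3 look.py w11; python3 meas.py w11 317 230;  python3 goto.py -11 55.8 44.5
```

```text
t: 6.92
position: [525.6, -16.7, 44.3]
orientation: [0.755, 0.655, 0.0, -0.0]
force: [-0.9, 0.2, -0.2]
width: 40.1
t 6.9167 tcp in slicer [-10.93798593  56.01220831  44.29565613] yaw err -1.0882775787122512 F slicer [-0.89770191  0.10688799 -0.2154041 ] w 40.08717255240329
dark runs (row,y) [(np.int64(257), np.int64(264), np.float64(86.5), np.float64(83.3)), (np.int64(362), np.int64(369), np.float64(34.0), np.float64(28.7))]
lip(z=99) y of row 230 102.15790624236415
edges [(256, 21, np.float64(86.9)), (257, 35, np.float64(86.5)), (258, 14, np.float64(86.1)), (264, 28, np.float64(83.7)), (265, 40, np.float64(83.3)), (277, 36, np.float64(78.3)), (278, 27, np.float64(77.9)), (342, 11, np.float64(46.3)), (343, 75, np.float64(45.7)), (344, 15, np.float64(45.1)), (345, 19, np.float64(44.5)), (346, 20, np.float64(44.0)), (353, 27, np.float64(39.7)), (362, 61, np.float64(34.0))]
[-0.0007 -0.     -0.0008] spin -0.006 now [-10.98318041  56.00047259  44.26476795] q [-0.03  0.04 -0.24  1.3   0.    1.68] t 6.9667
```

View pics/w11.png

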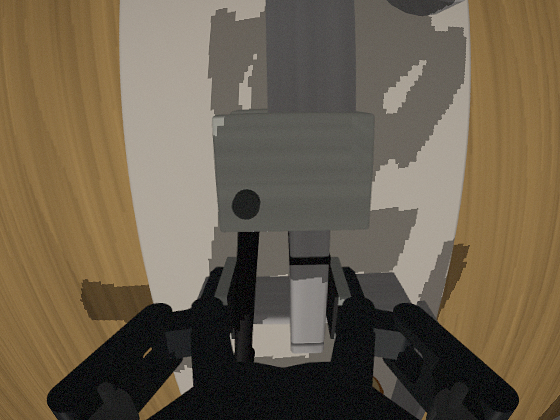

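The groove centre shows the bar about 0.4 mm further in, because it re-seated on the fingers as they closed. I'll pull that back before shutting the lever further.

```bash
python3 -m pendant '[-0.06,-0.0025,0,0,0, -0.06,-0.0025,0,0,0, -0.06,-0.0025,0,0,0]'; python3 look.py w12; python3 meas.py w12 317 230;  python3 goto.py -8.5 55.3 44.5
```

```text
t: 7.22
position: [525.6, -17.1, 44.3]
orientation: [0.755, 0.655, 0.001, -0.0]
force: [0.8, 5.4, -1.6]
width: 39.8
t 7.2167 tcp in slicer [-10.9614611   55.65599266  44.28491663] yaw err -1.0676140821828852 F slicer [ 0.16619488  5.48545238 -1.57647429] w 39.845256298050295
dark runs (row,y) [(np.int64(257), np.int64(263), np.float64(86.1), np.float64(83.3)), (np.int64(362), np.int64(369), np.float64(33.7), np.float64(28.3))]
lip(z=99) y of row 230 101.74482044289176
edges [(256, 24, np.float64(86.5)), (257, 48, np.float64(86.1)), (264, 54, np.float64(83.3)), (265, 17, np.float64(82.9)), (276, 13, np.float64(78.3)), (277, 10, np.float64(77.9)), (283, 33, np.float64(75.3)), (343, 54, np.float64(45.3)), (344, 14, np.float64(44.8)), (345, 21, np.float64(44.2)), (346, 17, np.float64(43.6)), (353, 33, np.float64(39.4)), (362, 58, np.float64(33.7))]
[-0.001   0.0083 -0.0007] spin -0.0059 now [-10.98372977  55.64934352  44.28408117] q [-0.03  0.04 -0.24  1.3   0.    1.68] t 7.2667
```

```bash
python3 -m pendant '[-0.1,-0.001,0.003,0,0, -0.15,-0.0015,0.0055,0,0, -0.2,-0.002,0.0075,0,0, -0.2,-0.002,0.0075,0,0]'; python3 look.py w13; python3 meas.py w13 314 230;  python3 goto.py -8.5 55.3 44.5
```

```text
t: 7.6
position: [527.6, -18.0, 44.5]
orientation: [0.755, 0.655, 0.0, -0.0]
force: [-0.8, 4.8, 2.0]
width: 34.0
t 7.6 tcp in slicer [-8.87954111 54.97225831 44.51371211] yaw err -1.0646282491679386 F slicer [-1.42800923  4.68928493  2.04418769] w 34.04923987684865
dark runs (row,y) [(np.int64(256), np.int64(263), np.float64(85.7), np.float64(82.5)), (np.int64(362), np.int64(369), np.float64(32.9), np.float64(27.5))]
lip(z=99) y of row 230 101.00011824869657
edges [(256, 32, np.float64(85.7)), (257, 30, np.float64(85.4)), (264, 71, np.float64(82.5)), (280, 23, np.float64(75.8)), (281, 32, np.float64(75.4)), (342, 54, np.float64(45.1)), (343, 10, np.float64(44.5)), (344, 18, np.float64(43.9)), (345, 19, np.float64(43.4)), (346, 10, np.float64(42.8)), (352, 20, np.float64(39.2)), (353, 14, np.float64(38.6)), (362, 51, np.float64(32.9))]
[ 0.0011  0.0013 -0.    ] spin -0.0059 now [-8.89492501 54.96290659 44.49098983] q [-0.03  0.04 -0.23  1.3   0.    1.68] t 7.65
```

View pics/w13.png

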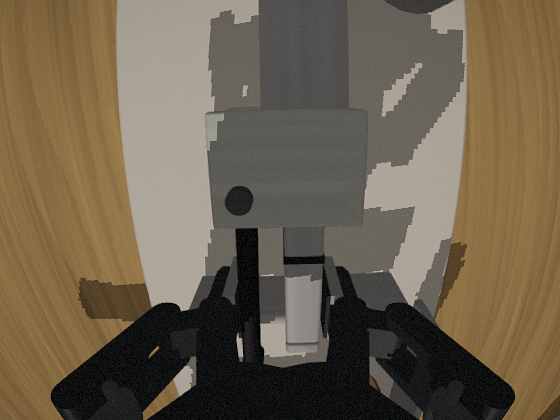

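```bash
python3 -m pendant '[-0.24,-0.0005,0.0012,0,0, -0.27,-0.001,0.0012,0,0, -0.32,-0.001,0.0012,0,0, -0.4,-0.001,0.0012,0,0, -0.4,-0.001,0.0012,0,0]' 60; python3 look.py w14; python3 meas.py w14 313 230;  python3 goto.py -8.5 55.3 44.5
```

```text
t: 8.07
position: [529.1, -18.4, 44.9]
orientation: [0.755, 0.656, 0.001, 0.001]
force: [3.4, 4.9, 1.0]
width: 26.5
t 8.0667 tcp in slicer [-7.26590878 54.75184304 44.9121027 ] yaw err -1.0217475879195774 F slicer [2.76355157 5.26782633 1.04722032] w 26.46014397172184
dark runs (row,y) [(np.int64(256), np.int64(262), np.float64(85.3), np.float64(82.5)), (np.int64(362), np.int64(369), np.float64(32.2), np.float64(26.9))]
lip(z=99) y of row 230 100.6068971785573
edges [(255, 24, np.float64(85.7)), (256, 49, np.float64(85.3)), (263, 64, np.float64(82.5)), (264, 13, np.float64(82.1)), (274, 14, np.float64(77.9)), (279, 24, np.float64(75.8)), (280, 12, np.float64(75.4)), (341, 24, np.float64(45.1)), (342, 20, np.float64(44.5)), (343, 14, np.float64(43.9)), (344, 13, np.float64(43.3)), (362, 46, np.float64(32.2))]
[ 0.0017 -0.0041  0.0014] spin -0.0057 now [-7.2838411  54.75295423 44.91187028] q [-0.04  0.05 -0.23  1.29  0.    1.68] t 8.1167
```

View pics/w14.png

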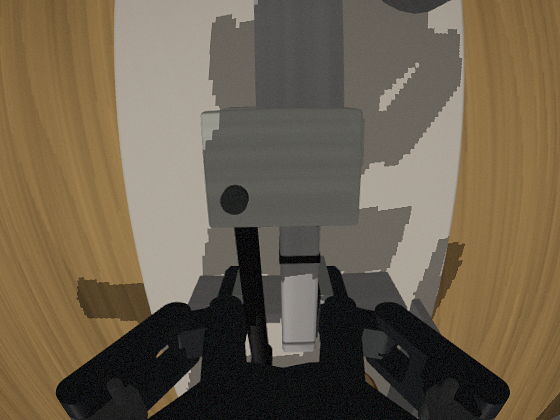

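Run:
```python
import pickle
from h import *
for n in ("w11","w13","w14"):
    s,r=pickle.load(open(f"pics/{n}.pkl","rb"))
    g=cv2.GaussianBlur(cv2.cvtColor(r["frame"],cv2.COLOR_RGB2GRAY),(0,0),.7).astype(int)
    print(n)
    for row in (235,245,255,265):
        print(row,[int(v) for v in g[row,225:330:1]] if row==245 else "")
        # lever dark run
        d=[c for c in range(225,275) if g[row,c]<60]
        b=[c for c in range(275,340) if g[row,c]>0]
        print("  lever",d[0]-.5,d[-1]+.5,w2s(wplane(r,s,(d[0]-.5,row),86))[:2].round(1),w2s(wplane(r,s,(d[-1]+.5,row),86))[:2].round(1))
    f=r["frame"]; cv2.imwrite(f"pics/{n}q.png",cv2.resize(f[190:370,180:380,::-1],None,fx=4,fy=3.3,interpolation=cv2.INTER_CUBIC))
```

```text
w11
235 
  lever 237.5 258.5 [-24.6  95.3] [-17.4  95.2]
245 [101, 101, 102, 102, 103, 103, 102, 103, 104, 104, 103, 96, 60, 20, 10, 11, 8, 8, 10, 12, 12, 9, 8, 13, 11, 14, 12, 11, 9, 8, 9, 10, 20, 64, 99, 105, 102, 101, 103, 104, 104, 102, 103, 102, 102, 102, 101, 103, 104, 103, 103, 103, 103, 103, 102, 103, 102, 102, 102, 103, 103, 102, 95, 70, 48, 63, 75, 77, 77, 80, 80, 79, 77, 79, 80, 79, 77, 78, 80, 79, 78, 77, 76, 76, 76, 76, 77, 78, 77, 77, 78, 79, 80, 81, 80, 79, 78, 79, 80, 79, 80, 79, 77, 77, 83]
  lever 237.5 257.5 [-24.8  91.5] [-17.9  91.4]
255 
  lever 236.5 257.5 [-25.5  87.6] [-18.1  87.5]
265 
  lever 233.5 256.5 [-26.9  83.6] [-18.6  83.5]
w13
235 
  lever 235.5 257.5 [-23.3  94.1] [-15.7  94. ]
245 [104, 104, 104, 103, 103, 103, 103, 103, 105, 102, 76, 37, 11, 10, 11, 10, 11, 8, 9, 10, 8, 11, 15, 11, 9, 6, 8, 8, 9, 6, 5, 7, 21, 71, 100, 104, 104, 103, 104, 104, 103, 103, 102, 103, 102, 104, 104, 103, 103, 103, 103, 103, 103, 103, 103, 103, 104, 93, 68, 68, 76, 76, 77, 80, 82, 83, 81, 80, 80, 80, 79, 79, 78, 77, 77, 78, 79, 79, 77, 77, 77, 77, 79, 79, 80, 80, 80, 8
[... 197 characters left out ...]
58.5 [-24.2  82.4] [-15.9  82.3]
w14
235 
  lever 234.5 257.5 [-22.2  93.7] [-14.2  93.6]
245 [104, 103, 103, 103, 103, 104, 104, 103, 105, 103, 87, 51, 17, 8, 9, 12, 13, 12, 8, 9, 11, 10, 11, 14, 14, 12, 7, 6, 11, 13, 10, 13, 13, 24, 74, 101, 104, 104, 103, 104, 104, 103, 103, 104, 104, 105, 104, 103, 103, 104, 103, 102, 102, 92, 69, 68, 74, 79, 80, 81, 81, 80, 80, 80, 78, 77, 78, 78, 76, 76, 78, 78, 78, 78, 77, 77, 77, 79, 80, 80, 80, 79, 80, 80, 79, 80, 78, 79, 80, 80, 80, 78, 78, 78, 89, 101, 104, 104, 105, 104, 104, 104, 103, 103, 104]
  lever 235.5 258.5 [-22.1  89.9] [-14.1  89.8]
255 
  lever 237.5 259.5 [-21.7  86. ] [-13.9  85.9]
265 
  lever 237.5 260.5 [-22.   81.9] [-13.7  81.9]
```

View pics/w14q.png

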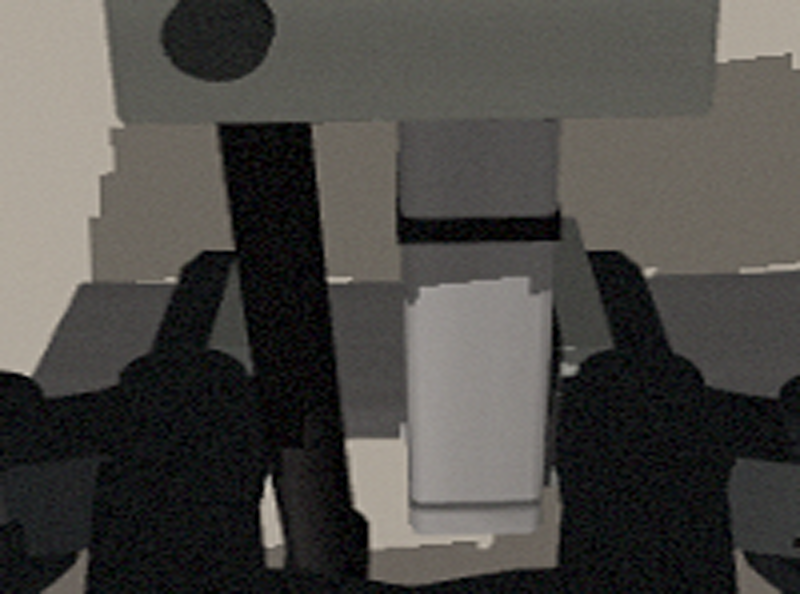

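View pics/w13q.png

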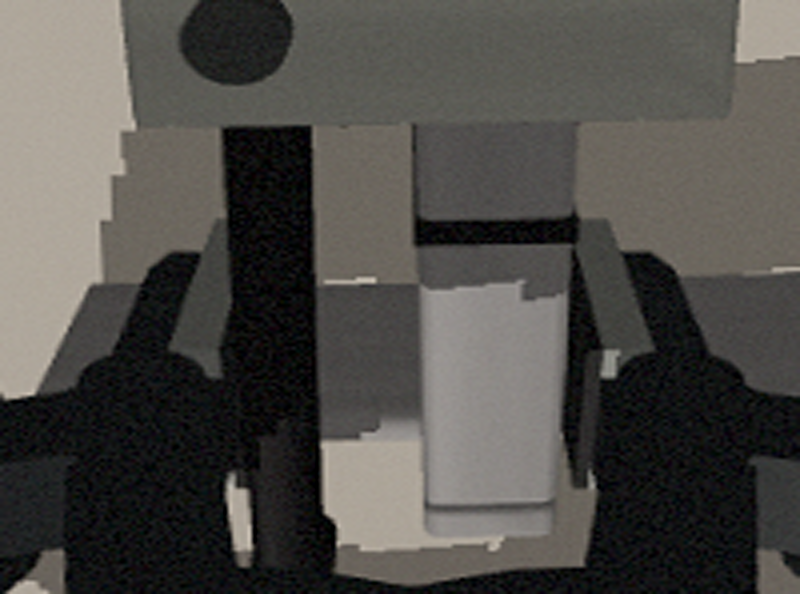

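Run:
```python
import pickle
from h import *
for n,bar,tip in (("w14",((245,278.5,319.5),(300,281.5,317.5),(340,282.5,315.5)),((246,235.5,259.0),(300,246,264),(318,248,265.5),(348,None,272))),("w13",((245,282.5,324.2),(300,284.5,322.5),(340,286,319.)),((246,235.5,258.),(300,237,259.5),(318,None,260),(348,None,263.5)))):
    s,r=pickle.load(open(f"pics/{n}.pkl","rb"))
    for row,a,b in bar: print(n,"bar",row,[w2s(wplane(r,s,(c,row),86))[:2].round(2) for c in (a,b)])
    for row,a,b in tip: print(n,"lever",row,[w2s(wplane(r,s,(c,row),86))[:2].round(2) for c in (a,b) if c])
s,r=pickle.load(open("pics/w14.pkl","rb"))
print(s["force"],s["torque"],s["joint_torque"])
```

```text
w14 bar 245 [array([-7.16, 89.7 ]), array([ 7.06, 89.36])]
w14 bar 300 [array([-6.56, 66.49]), array([ 7.08, 66.04])]
w14 bar 340 [array([-6.55, 45.86]), array([ 7.06, 45.32])]
w14 lever 246 [array([-22.15,  89.51]), array([-13.93,  89.43])]
w14 lever 300 [array([-20.01,  66.58]), array([-13.17,  66.58])]
w14 lever 318 [array([-19.88,  57.77]), array([-12.99,  57.79])]
w14 lever 348 [array([-11.02,  41.26])]
w13 bar 245 [array([-7.25, 90.09]), array([ 7.18, 89.74])]
w13 bar 300 [array([-6.92, 66.97]), array([ 7.44, 66.48])]
w13 bar 340 [array([-6.62, 46.42]), array([ 6.95, 45.85])]
w13 lever 246 [array([-23.56,  89.91]), array([-15.71,  89.84])]
w13 lever 300 [array([-24.9 ,  67.03]), array([-16.33,  67.08])]
w13 lever 318 [array([-16.61,  58.32])]
w13 lever 348 [array([-16.06,  41.86])]
[3.38852729 4.88928361 1.04722032] [ 0.96195807 -0.8710089   0.70485384] [ -3.14000063 -48.34487915  43.67704511   1.71016496  -1.3281082
   0.62593488]
```

The lever now lies along the bar. Its inner face is 13–14 mm from the centre line against 16 nominal, so 60 N is pressing it slightly past its stop. I'll ease the grip while keeping hold, then recheck.

```bash
python3 -m pendant '[-0.5,0,-0.002,0,0, -0.5,0,-0.002,0,0, -0.5,0,-0.002,0,0, -0.5,0,-0.002,0,0]' 25; python3 look.py w15; python3 meas.py w15 313 228;  python3 goto.py -8 55.3 44.5
python3 - <<'E'
import cv2
from plant import manip
for n in ("top","side"):
    r=manip.snapshot(n); f=r["frame"][:,:,::-1]
    a=f[180:300,200:380] if n=="top" else f[150:290,220:400]
    cv2.imwrite(f"pics/{n}15.png",cv2.resize(a,None,fx=4,fy=4,interpolation=cv2.INTER_CUBIC))
f=cv2.imread("pics/w15.png");cv2.imwrite("pics/w15q.png",cv2.resize(f[190:370,180:380],None,fx=4,fy=3.3,interpolation=cv2.INTER_CUBIC))
E
```

```text
t: 8.45
position: [529.1, -18.4, 44.9]
orientation: [0.755, 0.656, 0.002, 0.001]
force: [8.2, 4.5, -1.7]
width: 26.5
t 8.45 tcp in slicer [-7.30157017 54.75628595 44.91506275] yaw err -1.0289940939408524 F slicer [ 7.62809873  5.44593513 -1.65865021] w 26.482181937013163
dark runs (row,y) [(np.int64(256), np.int64(262), np.float64(85.3), np.float64(82.5)), (np.int64(362), np.int64(369), np.float64(32.2), np.float64(26.8))]
lip(z=99) y of row 228 101.24651419562448
edges [(226, 12, np.float64(96.7)), (255, 22, np.float64(85.7)), (256, 58, np.float64(85.3)), (263, 63, np.float64(82.5)), (274, 15, np.float64(77.9)), (279, 24, np.float64(75.8)), (280, 12, np.float64(75.4)), (341, 27, np.float64(45.1)), (342, 18, np.float64(44.5)), (343, 12, np.float64(43.9)), (344, 16, np.float64(43.3)), (351, 13, np.float64(39.1)), (362, 49, np.float64(32.2))]
[ 0.0017 -0.0024  0.0013] spin -0.0057 now [-7.30159275 54.76260982 44.89766069] q [-0.04  0.04 -0.23  1.29  0.    1.68] t 8.5
```

View pics/w15q.png

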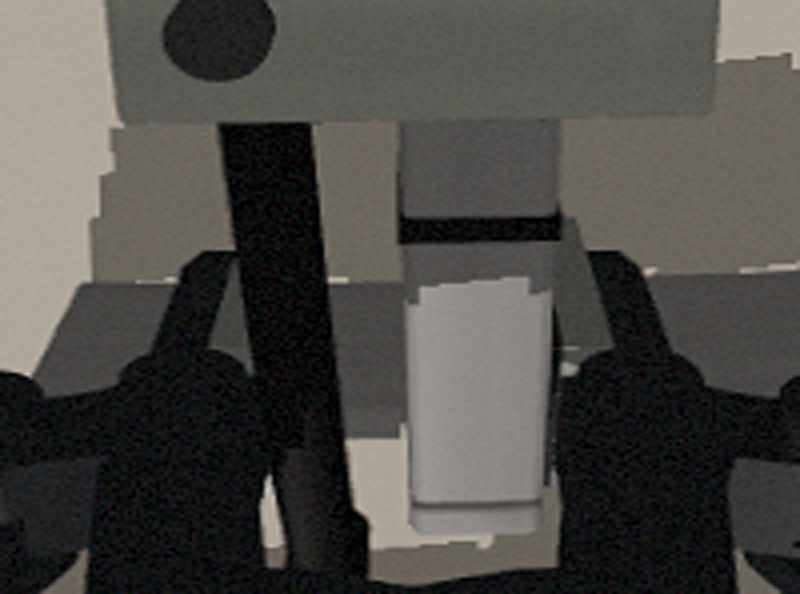

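View pics/side15.png

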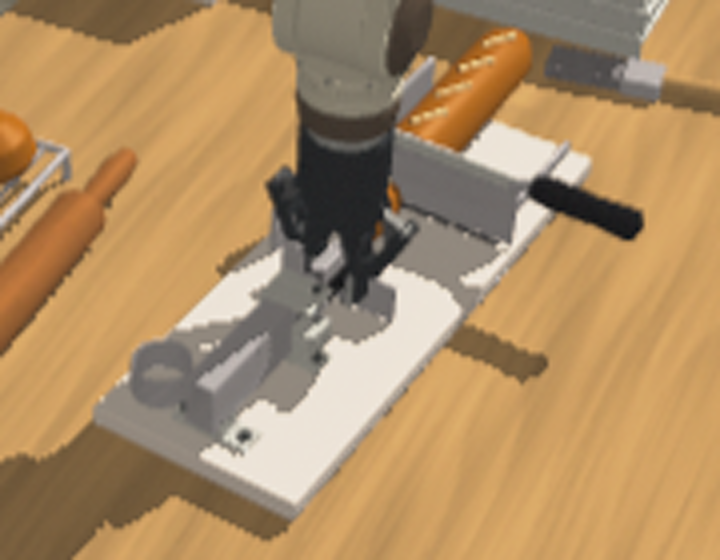

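Width stays at 26.5 mm with the grip cut from 60 to 25 N, so the lever is against a firm stop. The bar hasn't moved either: groove at 85.3 to 82.5 mm, same as before. I'll re-centre sideways, set a moderate grip and watch whether it holds.

```bash
python3 -m pendant '[-0.5,0,0.003,0,0, -0.5,0,0.003,0,0, -0.5,0,0.003,0,0, -0.5,0,0.003,0,0, -0.5,0,0.003,0,0]' 40; python3 -m pendant '[-0.5,0,0,0,0, -0.5,0,0,0,0, -0.5,0,0,0,0, -0.5,0,0,0,0, -0.5,0,0,0,0]'; python3 look.py w16; python3 meas.py w16 313 228
```

```text
t: 9.02
position: [529.2, -18.4, 44.9]
orientation: [0.755, 0.656, 0.001, 0.001]
force: [4.5, 4.8, 0.9]
width: 26.4
t: 9.43
position: [529.2, -18.4, 44.9]
orientation: [0.755, 0.656, 0.001, 0.001]
force: [3.5, 3.6, 1.3]
width: 26.2
t 9.4333 tcp in slicer [-7.17459531 54.75410885 44.90301874] yaw err -1.0170724027512819 F slicer [2.99839454 3.9910093  1.29533186] w 26.172659277303865
dark runs (row,y) [(np.int64(256), np.int64(262), np.float64(85.3), np.float64(82.5)), (np.int64(362), np.int64(369), np.float64(32.2), np.float64(26.9))]
lip(z=99) y of row 228 101.26141159020547
edges [(226, 15, np.float64(96.8)), (255, 25, np.float64(85.7)), (256, 49, np.float64(85.3)), (263, 67, np.float64(82.5)), (274, 15, np.float64(77.9)), (279, 32, np.float64(75.8)), (280, 17, np.float64(75.4)), (341, 25, np.float64(45.1)), (342, 16, np.float64(44.5)), (343, 12, np.float64(44.0)), (344, 14, np.float64(43.4)), (362, 47, np.float64(32.2))]
```

View pics/w16.png

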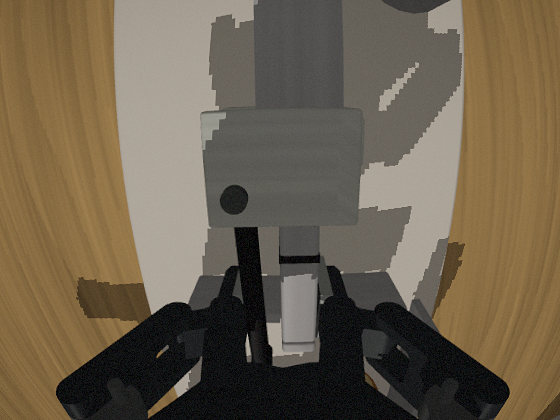

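The bar, the shut lever and the grip are all steady: groove at (299,259), lever alongside the bar, forces of a few newtons. I'm handing in.

Run:
```python
from plant import manip
print(manip.hand_in()); s=manip.sense(); print(s["t"],s["width"],s["force"])
```

```text
the job is handed in; nothing more can be done
None
the job is handed in; nothing more can be done
```

I drew the stop bar out by its wing with the lever still open, stopping with the middle groove at the tube's mouth. I then squeezed the cam lever shut between the fingers while keeping the bar pulled, and handed in at about 9.5 s of the 29 s, still gripping at 40 N.

**Bar position:** I put it at about 33.0–33.9 mm, against the 33 mm wanted. I worked this out from the first groove and the plate, because the clamp head hid the middle groove. That leaves roughly 0.5 mm of uncertainty, and the bar is more likely a touch far out than short.

**Creep:** Partway through closing, the bar slipped in about 0.4 mm. I pulled it back with about 5 N and it ended about 0.3 mm beyond where I had drawn it. It did not move over the last second I watched.

**Lever:** It lies along the bar. The gripper width was 26–26.5 mm, less than the stated 30–32 mm, and the camera put the lever about 0.04 rad past parallel. Cutting the grip from 60 to 25 N did not change that, so I took it to be fully shut against its stop. After I set 40 N, the width crept from 26.5 to 26.2 mm.

**Forces and other objects:** Wrist force stayed under 10 N at every reading. I saw no contact with the bread or anything else lying about.

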